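# Pre-set the bench pull gauge to the clip

### The job

Get the bench pull gauge ready for the next cap-pull test: push its black rider all the way back until it rests against the nose of the sprung slide, then pull the slide out by its upright plate, driving the rider ahead, until the rider's pointer stands level with the tip of the set clip, and hold it there for about a second. Ease the slide all the way home without letting it snap back, so that the rider is left standing at the clip (if you overshoot, push it back and repeat). Leave the tubes, rack, bottle and other things on the bench undisturbed.

Things in the scene. Friction and masses are not known exactly. Their poses are not given: they have to be found in the camera images.
- gauge: Pull gauge, fixed to the bench. Base plate 140 mm wide, 12 mm thick, x from -250 to 190 mm. Origin on the bench; x is the way the slide is pulled out, z up, scale (10 mm divisions) and set clip on the -y side. Grey spring housing x -250 to -160 mm, 70 mm high; end block x 165 to 185 mm, 38 mm high; between them a bed 50 mm wide, 30 mm high, carrying slide and, ahead of it (+x), rider.
- pull_plate (a point): Slide's upright steel plate: centre of width and thickness, 80 mm above the bench. Plate 10 mm thick (gauge x), 80 wide (y), top at 95 mm. Hook it from behind (-x; 95 mm free to the housing when home, but a rod with top at 48 mm runs along the middle) or pinch it. Its foot reaches 25 mm to either side along x, top at 47 mm. Its nose, a 14 mm bar at 43 mm height, ends 50 mm ahead of the plate's centre.
- slide (a joint): How far the slide is pulled out, m: 0 home against its stop, at most 0.12. A spring draws it home with about 3 N at 0, rising by 0.6 N per 10 mm (about 8 N at 85 mm). Let go, it snaps back.
- rider_fin (a point): Upright fin of the black rider: centre of width and thickness, 75 mm above the bench. Fin 8 mm thick (gauge x), 60 wide (y), top 95 mm above the bench, in the middle of a saddle 40 mm long (x), 64 wide, top at 55 mm. The nose meets the saddle's back face, 20 mm behind the fin's centre.
- rider (a joint): Rider's place along the bed, m: 0 when resting against the nose of the slide at home, growing along gauge x, at most 0.13; it starts far out, beyond the clip. It stays where it is left and slides with about 1.5 N, pushed by hand or by the nose. While the nose touches it, it equals joint slide.
- rider_pointer (a point): Tip of the small pointer on the -y side of the rider, 40 mm above the bench, in line with the fin's centre along gauge x.
- clip_tip (a point): Tip of the set clip: dark steel block 22 mm (x) by 28 mm, 40 mm high (50 with its brass screw), fixed on the scale side (-y) of the gauge and pointing at the bed; immovable, axes parallel to the gauge's. The rider's pointer is level with it when both have the same gauge x (rider joint 0.045 to 0.085 m). The two tips pass 3 mm apart.
- tube_rack: Black rack 110 x 240 x 45 mm full of capped tubes (70 mm high with them), loose. Origin at the centre of its underside. Leave alone.
- tube_a: Clear capped tube lying on the bench near the gauge, 140 mm long, 21 mm thick, loose; origin under its middle, x along it. Leave alone.
- vial_a: Clear vial with white cap standing near the gauge, 32 mm across, 70 mm high, loose; origin at the centre of its foot. Leave alone.
- vial_b: A second such vial.
- buffer_bottle: Glass bottle 72 mm across, 150 mm high, standing, loose; origin at the centre of its foot. Leave alone.
- pipette: White pipette lying on the bench, about 240 mm long, 25 mm high; origin under its middle. Leave alone.
- timer: White timer lying flat, 70 x 70 x 18 mm; origin at the centre of its underside. Leave alone.
- tip_box: Blue box with a clear lid, 85 x 120 x 72 mm; origin at the centre of its underside. Leave alone.

How it is judged:
On the way, in this order (a step that is already met when the one before it is completed fails the run):
1. the rider is pushed back against the nose of the slide, the slide home (value of joint each of rider, slide below 0.004 m), for 0.1 s.
2. the slide is pulled out, its nose against the rider, and holds the rider's pointer level with the clip's tip (5 mm either way) (x of rider_pointer in the frame of clip_tip between -0.005 and 0.005 m and x of rider_fin in the frame of pull_plate below 0.0735 m and value of joint slide above 0.03 m), for 0.4 s.
At the end, for the whole second after the job is handed in: The rider's pointer stands within 5 mm of the clip's tip along the gauge, the slide is back home (within 4 mm of its stop), and both are at rest (x of rider_pointer in the frame of clip_tip between -0.005 and 0.005 m and value of joint slide below 0.004 m and velocity of joint slide between -0.01 and 0.01 m/s and velocity of joint rider between -0.01 and 0.01 m/s); the robot touches nothing.
It fails at once if the slide snaps back (faster than 0.35 m/s towards home) (velocity of joint slide below -0.35 m/s).
It fails at once if a thing that should be left alone is moved by more than 25 mm or tipped (distance of any of tube_rack, tube_a, vial_a, vial_b, buffer_bottle, pipette, timer, tip_box from where it was at the start of the episode above 0.025 m or angle between any of vial_a, vial_b, buffer_bottle's own z axis and vertical above 0.5 rad).
It also fails if it takes over 53 s, if anything falls off the work surface, if the arm or the gripper's body presses on something with over 40 N, if the wrist force passes 120 N, or if a joint passes its speed limit or range.

### The arm

A 6-joint arm with a two-finger parallel gripper is mounted at the origin on the work surface. World frame = base frame: x ahead of the robot, y to its left, z up, the work surface at z = 0. Lengths are in m, angles in rad, forces in N, time in s.
With the tool pointing down it reaches from about 0.325 to 0.9 m from the base axis. Payload 6.1 kg.
Tool frame: the origin (TCP) lies at the very end of the fingers, on their centre line; the grasp point (between the pads) lies 19 mm behind it (ctrl.grasp_offset is the distance from the TCP to the grasp point, in m); z points along the fingers, y is the line along which they close (so a half turn about z gives the same grasp; the last joint's range is limited). The gripper opens to 85 mm and grips with 20 to 120 N. Pads are 22 mm wide; open, the fingers measure 114 mm over their backs; the gripper's body (76 mm by 85 mm) begins 54 mm behind the grasp point. The pads swing forward as they close: fully open they stand 13 mm farther back than shut.
Start: joints at [1.079, 0.22, 1.526, -0, 1.395, -0.126], TCP at [0.224, 0.584, 0.2] pointing down, gripper open.
Joint ranges: [-2.98, 2.98], [-0.91, 2.08], [0.09, 2.57], [-1.24, 4.39], [0.2, 2.65], [-2.68, 2.68]. Speed limits (rad/s): [2.57, 2.57, 3.01, 3.14, 3.14, 3.14].

### API

Orientations are given as a unit quaternion [x, y, z, w].
In Python, from station import ctrl, viewer, finish_job gives the robot as it stands. The module is installed in compiled form; this text tells all that it offers.
- The arm moves only by the tool apply_moves, never from a script. Its argument "rows" is a list of rows, each an object with "dp": the shift along the tool's x, y, z in m, a list of three; "rot": the turn, a rotation vector about the tool's x, y, z in rad, a list of three; "grip": the finger opening in m, from 0 to 0.0854. A call has 1 to 20 rows; each row shifts and turns the commanded pose from where the row before left it, along the tool's axes as they then stand; what a row does not reach is not made up. A row lasts 1/12 s, in which the tool goes at most 41.7 mm and 7.16 degrees, less where a joint would pass 70% of its speed; a pose out of reach is approached as far as the arm can. A call with a gripper value outside its range is refused whole. The fingers move at their own pace and stop on an object; the grip force is fixed at half the most. Time passes only in rows, so rows that do not move let the fingers close. It gives the time, the measured TCP pose, the force, the opening and the grip force at its end, in the units of the state.
- ctrl.get_state(): the state, without advancing time (a new reading comes with each control period).
- viewer.capture(name): name is "side" or "top" or "wrist"; returns the picture (480x640x3 uint8, red, green, blue); there is no depth.
- viewer.camera_model(name): a dict with "vertical_fov" (degrees; the focal length in pixels is half the picture's height over the tangent of half this angle, whatever the lens; pixels are square), "cx", "cy" (the principal point, pixels), "k1" (the pictures are not rectified: a ray, as slopes to the right and down, at radius r is drawn at 1 + k1 r^2 times it, then the intrinsics apply), "rvec" (rotation vector, rad) and "tvec" (3), from world to camera coordinates, as OpenCV has them; the wrist camera has in their place "tool_from_camera" (4x4, takes a point from camera to tool coordinates, whose origin is the TCP and whose axes are the flange's). Camera axes: x right, y down, z forward; pixel columns grow to the right and rows downward; lengths in m; the calibration is good to about 2 mm. A picture is of the moment at which its call begins: read the wrist's pose just before it. camera_model takes no time and is no camera call.
- finish_job(): hands the job in; it is judged then, once.
The state is a dict: "t": time; "q": joint angles; "joint_vel": joint speeds; "tau": joint torques, N m; "tool_pos": TCP position; "ee_rot": TCP orientation; "ft_force": force on the tool from outside, world axes, zero at the start; "ft_torque": the same for the moment, N m; "finger_gap": opening from 0.0 (shut) to 1.0 (fully open); "grip_force": force on a finger pad.
Only numpy, scipy, OpenCV 4.12 (cv2) and the standard library are available. Lean on these libraries where they do the work, as an engineer would, in place of code of your own. Each camera call takes 0.05 s, during which the arm holds its last target. There are 200 camera calls.

## Working session

There is one attempt and no reset: what is moved stays moved. The work goes in short steps, Python scripts to look and compute and a tool call to move; the robot and the scene stay as the last step left them, time stands still between calls to the robot, and variables do not carry over. Pictures are saved under pics/ and viewed, at most 10 in all, crops included, and the job is handed in when it is done.

Besides the shell and the picture viewer there is one more tool, called after ">>>" as name(argument=value, ...) on one line, values as JSON. apply_moves: Moves the arm, as the interface text tells. Its arguments: {"type":"object","properties":{"rows":{"type":"array","items":{"type":"object","properties":{"dp":{"type":"array","items":{"type":"number"}},"rot":{"type":"array","items":{"type":"number"}},"grip":{"type":"number"}}}}},"required":["rows"]}

```bash
mkdir -p pics
cat > h.py <<'E'
import numpy as np, cv2
from scipy.spatial.transform import Rotation as R
from station import ctrl, viewer
def cam(n, st=None):
    m=viewer.camera_model(n); f=240/np.tan(np.radians(m["vertical_fov"])/2)
    if "rvec" in m:
        Rm=cv2.Rodrigues(np.array(m["rvec"],float))[0]; t=np.array(m["tvec"],float).ravel()
    else:
        st=st or ctrl.get_state(); T=np.eye(4); T[:3,:3]=R.from_quat(st["ee_rot"]).as_matrix(); T[:3,3]=st["tool_pos"]
        I=np.linalg.inv(T@np.array(m["tool_from_camera"])); Rm=I[:3,:3]; t=I[:3,3]
    return f,m["cx"],m["cy"],m["k1"],Rm,t
def proj(c,P):
    f,cx,cy,k,Rm,t=c; p=np.atleast_2d(P)@Rm.T+t; s=p[:,:2]/p[:,2:]; s=s*(1+k*(s**2).sum(1,keepdims=True)); return s*f+[cx,cy]
def atz(c,uv,z):
    f,cx,cy,k,Rm,t=c; d=(np.array(uv,float)-[cx,cy])/f; s=d.copy()
    for _ in range(20): s=d/(1+k*(s@s))
    r=Rm.T@np.r_[s,1]; o=-Rm.T@t; return o+r*(z-o[2])/r[2]
E
python3 - <<'E'
from h import *
for n in("top","side"):
    cv2.imwrite(f"pics/{n}0.png",viewer.capture(n)[:,:,::-1]); c=cam(n); print(n,c[:4],-c[4].T@c[5])
print(ctrl.get_state())
E
```

```text
top (np.float64(486.0814839677405), 317.6148859986498, 235.629989432066, 0.0449228816223079) [ 0.21961146 -0.01055955  1.42829484]
side (np.float64(580.2243166213708), 323.2410133253648, 234.39885619233567, -0.13666927037260673) [ 0.23234904 -0.85587097  1.01108837]
{'t': 0.1, 'q': array([ 1.07891262e+00,  2.21168968e-01,  1.52749234e+00, -6.40494381e-06,
        1.39468714e+00, -1.26110378e-01]), 'joint_vel': array([ 3.92280107e-04, -2.01552025e-03, -2.56590516e-03, -5.58583808e-04,
        7.12593996e-05, -3.24181080e-04]), 'tau': array([ 5.46011852e-04, -4.98249292e+01, -3.90541828e+01, -3.33646512e-04,
        5.84933165e-03, -1.66833536e-05]), 'tool_pos': array([0.22327433, 0.58312346, 0.19949754]), 'ee_rot': array([ 1.81868225e-01,  9.83322520e-01, -8.37277579e-04, -2.63968243e-04]), 'ft_force': array([ 0.14756178, -0.23899125, -0.94777165]), 'ft_torque': array([ 0.02158887, -0.00332471,  0.00809025]), 'grip_force': 0.0, 'finger_gap': 0.9943511493634067}
```

View pics/top0.png

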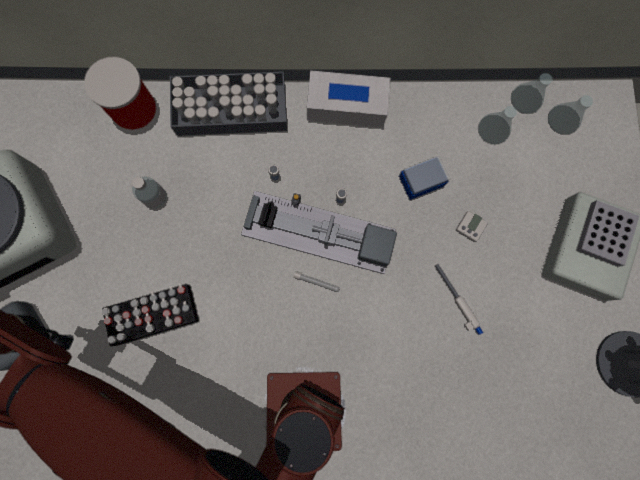

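View pics/side0.png

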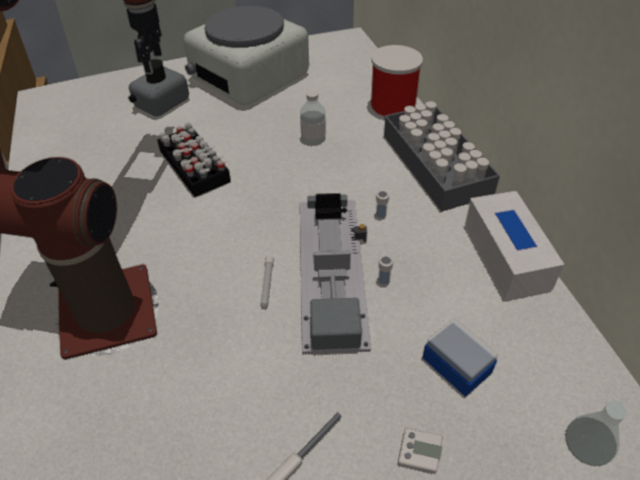

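Run:
```python
from h import *
a=cv2.imread("pics/top0.png")[180:285,230:405]; b=cv2.imread("pics/side0.png")[180:360,285:405]
cv2.imwrite("pics/topc.png",cv2.resize(a,None,fx=4.5,fy=4.5,interpolation=cv2.INTER_CUBIC))
cv2.imwrite("pics/sidec.png",cv2.resize(b,None,fx=3.3,fy=3.3,interpolation=cv2.INTER_CUBIC))
```

```text
(no output)
```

View pics/topc.png

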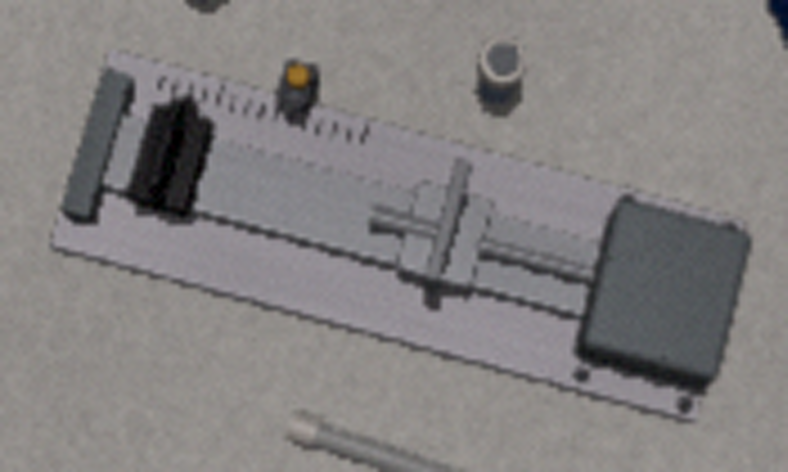

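View pics/sidec.png

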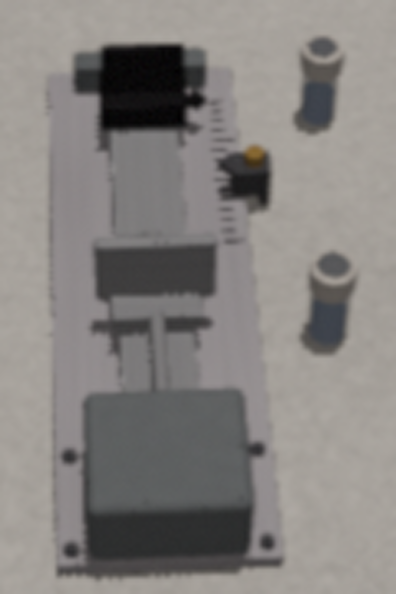

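```bash
cat >> h.py <<'E'
def tc(x,y): return [(x+.5)/4.5-.5+230,(y+.5)/4.5-.5+180]
def sc(x,y): return [(x+.5)/3.3-.5+285,(y+.5)/3.3-.5+180]
E
python3 - <<'E'
from h import *
from scipy.optimize import least_squares
T,S=cam("top"),cam("side")
obs=[(T,tc(52,245),(.19,.07,.012)),(T,tc(112,52),(.19,-.07,.012)),(T,tc(695,420),(-.25,.07,.012)),(T,tc(748,226),(-.25,-.07,.012)),
(S,sc(57,570),(-.25,.07,.012)),(S,sc(283,563),(-.25,-.07,.012)),(S,sc(47,75),(.19,.07,.012))]
def G(p,P): a=p[2]; P=np.array(P); return np.array([p[0]+np.cos(a)*P[0]-np.sin(a)*P[1],p[1]+np.sin(a)*P[0]+np.cos(a)*P[1],P[2]])
f=lambda p:np.concatenate([proj(c,G(p,P))[0]-uv for c,uv,P in obs])
r=least_squares(f,[.23,0,1.3]); print(r.x,np.round(r.fun.reshape(-1,2),1))
p=r.x
def inv(w): a=p[2]; d=w[:2]-p[:2]; return np.round([1e3*(np.cos(a)*d[0]+np.sin(a)*d[1]),1e3*(-np.sin(a)*d[0]+np.cos(a)*d[1])],1)
for n,c,uv,z in [("plate top -y",T,tc(463,160),.095),("plate top +y",T,tc(436,300),.085),("plate top side L",S,sc(94,243),.095),("plate top side R",S,sc(216,240),.095),
 ("nose end",T,tc(371,218),.043),("clip screw T",T,tc(297,73),.05),("clip screw S",S,sc(255,152),.05),("clip tip S",S,sc(220,162),.035),("clip tip T",T,tc(295,119),.03),
 ("fin top T -y",T,tc(186,97),.095),("fin topT +y",T,tc(166,208),.095),("pointer S",S,sc(205,100),.04),("finTop S l",S,sc(102,47),.095),("vialA",T,tc(500,58),.07),("vialA S",S,sc(332,265),.07),("vialB S",S,sc(322,48),.07)]:
  w=atz(c,uv,z); print(n,np.round(w,3),inv(w))
E
```

```text
[ 0.51122707 -0.01928368  1.29207742] [[-0.5  0.3]
 [-0.3 -0.9]
 [ 0.8  0.7]
 [ 0.1 -1.3]
 [-1.   0.3]
 [ 0.2 -0.3]
 [ 0.   0.3]]
plate top -y [ 0.533 -0.086  0.095] [-57.9 -38.8]
plate top +y [ 0.446 -0.068  0.085] [-64.5  49.8]
plate top side L [ 0.458 -0.064  0.095] [-57.6  38.5]
plate top side R [ 0.533 -0.087  0.095] [-58.8 -40. ]
nose end [ 0.507 -0.028  0.043] [-9.8  1.7]
clip screw T [0.602 0.019 0.05 ] [ 61.8 -76.9]
clip screw S [0.603 0.021 0.05 ] [ 63.5 -77.1]
clip tip S [0.581 0.033 0.035] [ 69.5 -53.1]
clip tip T [0.576 0.021 0.03 ] [ 56.5 -51.7]
fin top T -y [0.575 0.088 0.095] [120.2 -31.5]
fin topT +y [0.503 0.1   0.095] [112.3  40.2]
pointer S [0.591 0.092 0.04 ] [128.5 -46.2]
finTop S l [0.52  0.113 0.095] [129.2  28.1]
vialA [ 0.606 -0.112  0.07 ] [ -63.2 -116.4]
vialA S [ 0.606 -0.111  0.07 ] [ -62.  -116.3]
vialB S [0.679 0.086 0.07 ] [ 147.9 -132.5]
```

>>> apply_moves(rows=[{"dp": [0, 0, -0.03], "rot": [0, 0, -0.0868], "grip": 0.03}, {"dp": [0, 0, -0.03], "rot": [0, 0, 0], "grip": 0.03}, {"dp": [-0.0246, -0.023, 0], "rot": [0, 0, 0], "grip": 0.03}, {"dp": [-0.0246, -0.023, 0], "rot": [0, 0, 0], "grip": 0.03}, {"dp": [-0.0246, -0.023, 0], "rot": [0, 0, 0], "grip": 0.03}, {"dp": [-0.0246, -0.023, 0], "rot": [0, 0, 0], "grip": 0.03}, {"dp": [-0.0246, -0.023, 0], "rot": [0, 0, 0], "grip": 0.03}, {"dp": [-0.0246, -0.023, 0], "rot": [0, 0, 0], "grip": 0.03}, {"dp": [-0.0246, -0.023, 0], "rot": [0, 0, 0], "grip": 0.03}, {"dp": [-0.0246, -0.023, 0], "rot": [0, 0, 0], "grip": 0.03}, {"dp": [-0.0246, -0.023, 0], "rot": [0, 0, 0], "grip": 0.03}, {"dp": [-0.0246, -0.023, 0], "rot": [0, 0, 0], "grip": 0.03}, {"dp": [-0.0246, -0.023, 0], "rot": [0, 0, 0], "grip": 0.03}, {"dp": [-0.0246, -0.023, 0], "rot": [0, 0, 0], "grip": 0.03}, {"dp": [-0.0246, -0.023, 0], "rot": [0, 0, 0], "grip": 0.03}, {"dp": [-0.0246, -0.023, 0], "rot": [0, 0, 0], "grip": 0.03}, {"dp": [-0.0246, -0.023, 0], "rot": [0, 0, 0], "grip": 0.03}, {"dp": [-0.0246, -0.023, 0], "rot": [0, 0, 0], "grip": 0.03}, {"dp": [-0.0246, -0.023, 0], "rot": [0, 0, 0], "grip": 0.03}, {"dp": [-0.0246, -0.023, 0], "rot": [0, 0, 0], "grip": 0.03}])

```text
t: 1.77
tool_pos: [0.5355, 0.0621, 0.2601]
ee_rot: [0.139, 0.99, 0.0, -0.0]
ft_force: [0.6, -0.4, 0.9]
finger_gap: 0.35
grip_force: 0.0
```

```bash
cat >> h.py <<'E'
p=[0.51122707,-0.01928368,1.29207742]
def G(P): a=p[2]; P=np.array(P); return np.array([p[0]+np.cos(a)*P[0]-np.sin(a)*P[1],p[1]+np.sin(a)*P[0]+np.cos(a)*P[1],P[2]])
def inv(w): a=p[2]; d=np.array(w[:2])-p[:2]; return np.round([1e3*(np.cos(a)*d[0]+np.sin(a)*d[1]),1e3*(-np.sin(a)*d[0]+np.cos(a)*d[1]),1e3*w[2]],1)
def where():
    s=ctrl.get_state(); Rm=R.from_quat(s["ee_rot"]).as_matrix()
    print("t",s["t"],"tcp gauge",inv(s["tool_pos"]),"ydir",np.degrees(np.arctan2(Rm[1,1],Rm[0,1]))-np.degrees(p[2]),"gap",s["finger_gap"]*85.4,"F",np.round(R.from_euler('z',-p[2]).apply(s["ft_force"]),1)); return s
E
python3 - <<'E'
from h import *
s=where(); im=viewer.capture("wrist"); cv2.imwrite("pics/w1.png",im[:,:,::-1])
m=viewer.camera_model("wrist"); print(np.round(m["tool_from_camera"],3),m["vertical_fov"])
c=cam("wrist",s)
for P in [(.116,0,.095),(.116,-.03,.095),(.062,-.05,.04),(-.06,0,.095),(.165,.07,.012)]: print(P,proj(c,G(P)))
E
```

```text
t 1.7667 tcp gauge [ 84.9  -1.  260.1] ydir -0.027576093900293586 gap 29.89463771939624 F [-0.2 -0.7  0.9]
[[-0.001 -0.957 -0.289  0.074]
 [ 1.    -0.001  0.001  0.001]
 [-0.001 -0.289  0.957 -0.174]
 [ 0.     0.     0.     1.   ]] 65.21973587129729
(0.116, 0, 0.095) [[344.84805928 212.64030754]]
(0.116, -0.03, 0.095) [[344.11202066 243.78431318]]
(0.062, -0.05, 0.04) [[290.51581086 246.77898032]]
(-0.06, 0, 0.095) [[155.95532659 213.30370123]]
(0.165, 0.07, 0.012) [[384.68863264 133.78807484]]
```

View pics/w1.png

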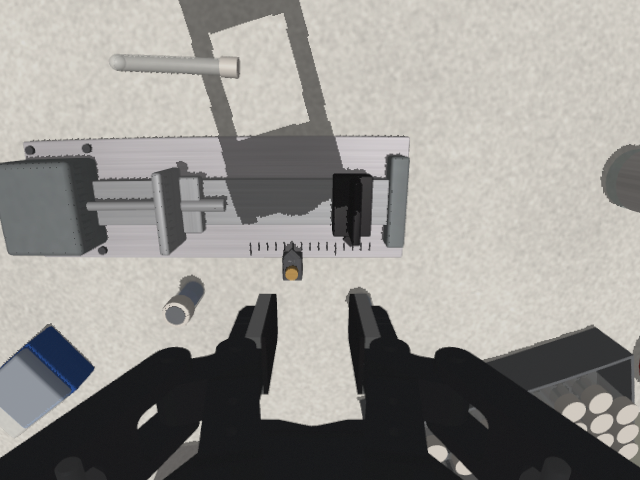

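Run:
```python
import cv2,numpy as np
a=cv2.imread("pics/w1.png")[165:285,270:415]; a=(255*(a/255.)**.5).astype(np.uint8)
cv2.imwrite("pics/w1c.png",cv2.resize(a,None,fx=5,fy=5,interpolation=cv2.INTER_CUBIC))
```

```text
(no output)
```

View pics/w1c.png

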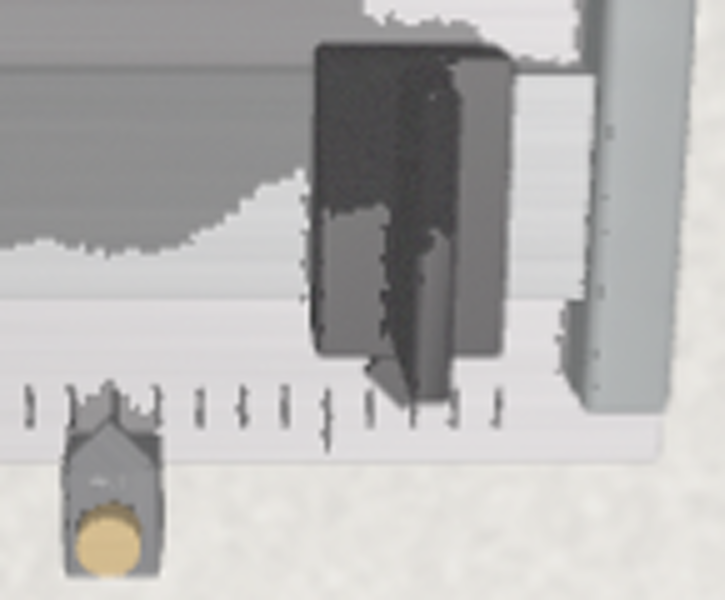

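Run:
```python
from h import *
c=cam("wrist")
k=lambda x,y:[(x+.5)/5-.5+270,(y+.5)/5-.5+165]
for n,uv,z in [("fin top -y end",k(432,400),.095),("fin l",k(413,400),.095),("fin r",k(450,400),.095),("saddle l",k(315,300),.055),("saddle r",k(507,300),.055),("clip tip",k(110,416),.04),("screw",k(109,545),.05),("clip left",k(66,480),.04),("clip right",k(161,480),.04),("endblk l",k(587,405),.038),("endblk r",k(668,405),.038),("tick0",k(113,405),.012),("tick",k(497,405),.012)]: print(n,inv(atz(c,uv,z)))
```

```text
fin top -y end [122.3 -35.1  95. ]
fin l [118.7 -35.1  95. ]
fin r [125.7 -35.1  95. ]
saddle l [102.1 -25.6  55. ]
saddle r [142.1 -25.7  55. ]
clip tip [ 58.  -55.5  40. ]
screw [ 57.8 -82.   50. ]
clip left [ 47.9 -70.4  40. ]
clip right [ 69.1 -70.4  40. ]
endblk l [163.5 -54.   38. ]
endblk r [181.5 -54.   38. ]
tick0 [ 57.  -61.6  12. ]
tick [147.5 -62.   12. ]
```

>>> apply_moves(rows=[{"dp": [0.001, 0.019, 0], "rot": [0, 0, 0], "grip": 0.034}, {"dp": [0, 0.0195, 0], "rot": [0, 0, 0], "grip": 0.034}, {"dp": [0, 0, 0.03], "rot": [0, 0, 0], "grip": 0.034}, {"dp": [0, 0, 0.03], "rot": [0, 0, 0], "grip": 0.034}, {"dp": [0, 0, 0.03], "rot": [0, 0, 0], "grip": 0.034}, {"dp": [0, 0, 0.03], "rot": [0, 0, 0], "grip": 0.034}, {"dp": [0, 0, 0.02], "rot": [0, 0, 0], "grip": 0.034}, {"dp": [0, 0, 0.012], "rot": [0, 0, 0], "grip": 0.034}, {"dp": [0, 0, 0.012], "rot": [0, 0, 0], "grip": 0.034}, {"dp": [0, 0, 0.012], "rot": [0, 0, 0], "grip": 0.034}, {"dp": [0, 0, 0.012], "rot": [0, 0, 0], "grip": 0.034}, {"dp": [0, 0, 0], "rot": [0, 0, 0], "grip": 0.034}])

```text
t: 2.82
tool_pos: [0.5436, 0.1009, 0.0703]
ee_rot: [0.139, 0.99, -0.0, -0.001]
ft_force: [-1.1, -0.8, -0.1]
finger_gap: 0.398
grip_force: 0.0
```

Run:
```python
from h import *
s=where(); im=viewer.capture("wrist"); a=(255*(im[:,:,::-1]/255.)**.5).astype(np.uint8); cv2.imwrite("pics/w2.png",a)
```

```text
t 2.8167 tcp gauge [124.5   2.   70.3] ydir -0.019930261402237193 gap 33.952070825362846 F [-1.   0.8 -0.1]
```

View pics/w2.png

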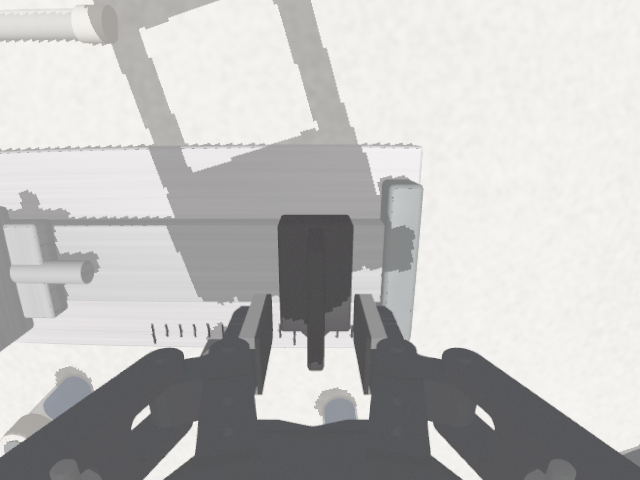

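>>> apply_moves(rows=[{"dp": [-0.002, -0.01, 0], "rot": [0, 0, 0], "grip": 0.034}, {"dp": [0, -0.01, 0], "rot": [0, 0, 0], "grip": 0.034}, {"dp": [0, -0.01, 0], "rot": [0, 0, 0], "grip": 0.034}, {"dp": [0, -0.01, 0], "rot": [0, 0, 0], "grip": 0.034}, {"dp": [0, -0.01, 0], "rot": [0, 0, 0], "grip": 0.034}, {"dp": [0, -0.01, 0], "rot": [0, 0, 0], "grip": 0.034}, {"dp": [0, -0.01, 0], "rot": [0, 0, 0], "grip": 0.034}, {"dp": [0, -0.01, 0], "rot": [0, 0, 0], "grip": 0.034}, {"dp": [0, -0.01, 0], "rot": [0, 0, 0], "grip": 0.034}, {"dp": [0, -0.01, 0], "rot": [0, 0, 0], "grip": 0.034}, {"dp": [0, -0.01, 0], "rot": [0, 0, 0], "grip": 0.034}, {"dp": [0, -0.01, 0], "rot": [0, 0, 0], "grip": 0.034}, {"dp": [0, 0, 0], "rot": [0, 0, 0], "grip": 0.034}])

```text
t: 3.95
tool_pos: [0.5133, -0.0167, 0.0724]
ee_rot: [0.14, 0.99, -0.0, -0.0]
ft_force: [-0.2, 0.4, -0.7]
finger_gap: 0.399
grip_force: 0.0
```

>>> apply_moves(rows=[{"dp": [0, -0.002, 0], "rot": [0, 0, 0], "grip": 0.034}, {"dp": [0, -0.002, 0], "rot": [0, 0, 0], "grip": 0.034}, {"dp": [0, 0, 0], "rot": [0, 0, 0], "grip": 0.034}])

```text
t: 4.2
tool_pos: [0.5127, -0.0187, 0.0725]
ee_rot: [0.139, 0.99, 0.0, 0.0]
ft_force: [-0.5, -0.3, -0.6]
finger_gap: 0.399
grip_force: 0.0
```

```bash
python3 -c "
from h import *
where()"
```

```text
t 4.2 tcp gauge [ 0.9 -1.2 72.5] ydir -0.004779500249497914 gap 34.07251576543755 F [-0.5  0.4 -0.6]
```

>>> apply_moves(rows=[{"dp": [0, -0.0015, 0], "rot": [0, 0, 0], "grip": 0.034}, {"dp": [0, -0.0015, 0], "rot": [0, 0, 0], "grip": 0.034}, {"dp": [0, 0, 0], "rot": [0, 0, 0], "grip": 0.034}, {"dp": [0, 0, 0], "rot": [0, 0, 0], "grip": 0.034}])

```text
t: 4.53
tool_pos: [0.5118, -0.0215, 0.0725]
ee_rot: [0.139, 0.99, 0.0, -0.0]
ft_force: [-0.8, 0.4, 0.4]
finger_gap: 0.4
grip_force: 0.0
```

>>> apply_moves(rows=[{"dp": [0, -0.001, 0], "rot": [0, 0, 0], "grip": 0.034}, {"dp": [0, -0.001, 0], "rot": [0, 0, 0], "grip": 0.034}, {"dp": [0, 0, 0], "rot": [0, 0, 0], "grip": 0.034}, {"dp": [0, 0, 0], "rot": [0, 0, 0], "grip": 0.034}])

```text
t: 4.87
tool_pos: [0.5113, -0.0236, 0.0725]
ee_rot: [0.139, 0.99, -0.0, -0.0]
ft_force: [0.6, -0.8, -0.0]
finger_gap: 0.402
grip_force: 0.0
```

```bash
python3 -c "
from h import *
where()"
```

```text
t 4.8667 tcp gauge [-4.2 -1.2 72.5] ydir -0.01996836321050921 gap 34.30869284914726 F [-0.6 -0.8 -0. ]
```

>>> apply_moves(rows=[{"dp": [0, -0.001, 0], "rot": [0, 0, 0], "grip": 0.034}, {"dp": [0, -0.001, 0], "rot": [0, 0, 0], "grip": 0.034}, {"dp": [0, 0, 0], "rot": [0, 0, 0], "grip": 0.034}])

```text
t: 5.12
tool_pos: [0.5107, -0.0257, 0.0725]
ee_rot: [0.139, 0.99, -0.0, -0.0]
ft_force: [0.3, 0.0, -0.1]
finger_gap: 0.399
grip_force: 0.0
```

Run:
```python
from h import *
s=where(); im=viewer.capture("wrist"); a=(255*(im[:,:,::-1]/255.)**.5).astype(np.uint8); cv2.imwrite("pics/w3.png",a)
```

```text
t 5.1167 tcp gauge [-6.3 -1.2 72.5] ydir -0.02358739323261716 gap 34.09534539561646 F [ 0.1 -0.3 -0.1]
```

View pics/w3.png

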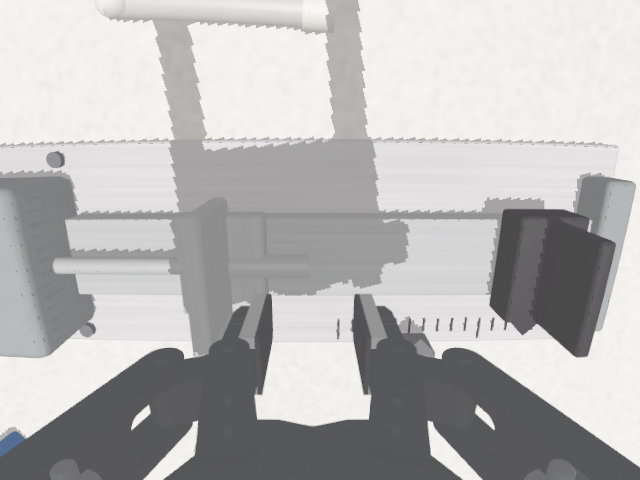

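>>> apply_moves(rows=[{"dp": [0.001, 0, -0.03], "rot": [0, 0, 0], "grip": 0.034}, {"dp": [0, 0.022, 0], "rot": [0, 0, 0], "grip": 0.034}, {"dp": [0, 0.022, 0], "rot": [0, 0, 0], "grip": 0.034}, {"dp": [0, 0.022, 0], "rot": [0, 0, 0], "grip": 0.034}, {"dp": [0, 0.022, 0], "rot": [0, 0, 0], "grip": 0.034}, {"dp": [0, 0.022, 0], "rot": [0, 0, 0], "grip": 0.034}, {"dp": [0, 0.0215, 0], "rot": [0, 0, 0], "grip": 0.034}, {"dp": [0, 0, 0.01], "rot": [0, 0, 0], "grip": 0.034}, {"dp": [0, 0, 0.01], "rot": [0, 0, 0], "grip": 0.034}, {"dp": [0, 0, 0.01], "rot": [0, 0, 0], "grip": 0.034}, {"dp": [0, 0, 0.004], "rot": [0, 0, 0], "grip": 0.034}, {"dp": [0, 0, 0.004], "rot": [0, 0, 0], "grip": 0.034}, {"dp": [0, 0, 0.004], "rot": [0, 0, 0], "grip": 0.034}, {"dp": [0, 0, 0], "rot": [0, 0, 0], "grip": 0.034}])

```text
t: 6.33
tool_pos: [0.5454, 0.1005, 0.0596]
ee_rot: [0.14, 0.99, -0.0, -0.001]
ft_force: [-0.7, -0.4, 0.0]
finger_gap: 0.399
grip_force: 0.0
```

Run:
```python
from h import *
s=where(); im=viewer.capture("wrist"); c=cam("wrist",s); Rm=R.from_quat(s["ee_rot"]).as_matrix()
for P in [(0.011,.017,0),(.011,-.017,0),(.011,.017,-.01),(.011,.017,-.035)]: print(P,proj(c,s["tool_pos"]+Rm@np.array(P)))
a=(255*(im[150:450,190:450,::-1]/255.)**.5).astype(np.uint8); cv2.imwrite("pics/w4.png",cv2.resize(a,None,fx=2,fy=2,interpolation=cv2.INTER_CUBIC))
```

```text
t 6.3333 tcp gauge [1.246e+02 1.000e-01 5.960e+01] ydir -0.0692206116343641 gap 34.08033540130693 F [-0.6  0.6  0. ]
(0.011, 0.017, 0) [[344.8982071  263.18165316]]
(0.011, -0.017, 0) [[275.82578225 263.25314275]]
(0.011, 0.017, -0.01) [[346.69046233 270.45515121]]
(0.011, 0.017, -0.035) [[352.14491032 292.63286502]]
```

View pics/w4.png

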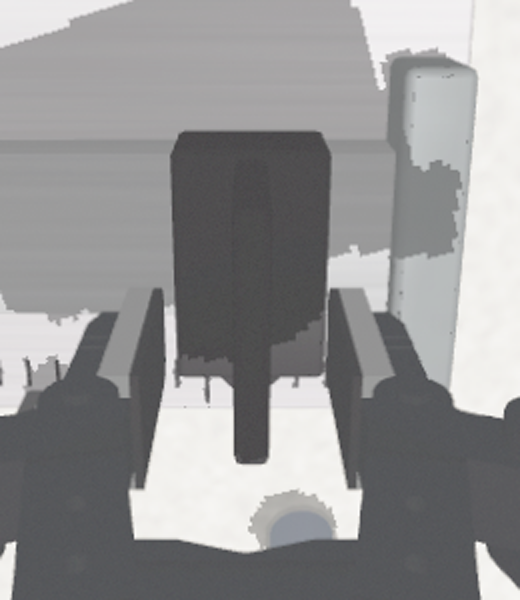

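>>> apply_moves(rows=[{"dp": [0, 0, 0.004], "rot": [0, 0, 0], "grip": 0.034}, {"dp": [0, 0, 0.004], "rot": [0, 0, 0], "grip": 0.034}, {"dp": [0, 0, 0], "rot": [0, 0, 0], "grip": 0.034}])

```text
t: 6.63
tool_pos: [0.5455, 0.1011, 0.0518]
ee_rot: [0.139, 0.99, -0.0, -0.0]
ft_force: [-0.4, 0.0, -0.2]
finger_gap: 0.396
grip_force: 0.0
```

>>> apply_moves(rows=[{"dp": [0, 0, 0.003], "rot": [0, 0, 0], "grip": 0.034}, {"dp": [0, 0, 0.003], "rot": [0, 0, 0], "grip": 0.034}, {"dp": [0, 0, 0], "rot": [0, 0, 0], "grip": 0.034}])

```text
t: 6.88
tool_pos: [0.5455, 0.1012, 0.0458]
ee_rot: [0.139, 0.99, -0.0, -0.0]
ft_force: [-0.4, 0.5, -0.5]
finger_gap: 0.395
grip_force: 0.0
```

>>> apply_moves(rows=[{"dp": [0, 0, 0.003], "rot": [0, 0, 0], "grip": 0.034}, {"dp": [0, 0, 0.003], "rot": [0, 0, 0], "grip": 0.034}, {"dp": [0, 0, 0], "rot": [0, 0, 0], "grip": 0.034}])

```text
t: 7.13
tool_pos: [0.5455, 0.1012, 0.0398]
ee_rot: [0.139, 0.99, -0.0, -0.001]
ft_force: [0.3, -0.9, -0.1]
finger_gap: 0.396
grip_force: 0.0
```

>>> apply_moves(rows=[{"dp": [0, 0, 0], "rot": [0, 0, 0], "grip": 0.005}, {"dp": [0, 0, 0], "rot": [0, 0, 0], "grip": 0.005}, {"dp": [0, 0, 0], "rot": [0, 0, 0], "grip": 0.005}, {"dp": [0, 0, 0], "rot": [0, 0, 0], "grip": 0.005}, {"dp": [0, 0, 0], "rot": [0, 0, 0], "grip": 0.005}, {"dp": [0, 0, 0], "rot": [0, 0, 0], "grip": 0.005}])

```text
t: 7.63
tool_pos: [0.5461, 0.1012, 0.0407]
ee_rot: [0.139, 0.99, 0.0, 0.0]
ft_force: [-0.1, 0.1, 1.3]
finger_gap: 0.077
grip_force: 59.0
```

>>> apply_moves(rows=[{"dp": [0, -0.01, 0], "rot": [0, 0, 0], "grip": 0.005}, {"dp": [0, -0.01, 0], "rot": [0, 0, 0], "grip": 0.005}, {"dp": [0, -0.01, 0], "rot": [0, 0, 0], "grip": 0.005}, {"dp": [0, -0.01, 0], "rot": [0, 0, 0], "grip": 0.005}, {"dp": [0, -0.01, 0], "rot": [0, 0, 0], "grip": 0.005}, {"dp": [0, -0.01, 0], "rot": [0, 0, 0], "grip": 0.005}, {"dp": [0, -0.01, 0], "rot": [0, 0, 0], "grip": 0.005}, {"dp": [0, -0.01, 0], "rot": [0, 0, 0], "grip": 0.005}, {"dp": [0, -0.01, 0], "rot": [0, 0, 0], "grip": 0.005}, {"dp": [0, -0.01, 0], "rot": [0, 0, 0], "grip": 0.005}, {"dp": [0, -0.006, 0], "rot": [0, 0, 0], "grip": 0.005}, {"dp": [0, 0, 0], "rot": [0, 0, 0], "grip": 0.005}])

```text
t: 8.63
tool_pos: [0.5164, -0.0024, 0.0407]
ee_rot: [0.14, 0.99, -0.001, -0.0]
ft_force: [-0.9, -0.5, 5.0]
finger_gap: 0.078
grip_force: 59.9
```

>>> apply_moves(rows=[{"dp": [0, -0.002, 0], "rot": [0, 0, 0], "grip": 0.005}, {"dp": [0, -0.002, 0], "rot": [0, 0, 0], "grip": 0.005}, {"dp": [0, 0, 0], "rot": [0, 0, 0], "grip": 0.005}])

```text
t: 8.88
tool_pos: [0.5158, -0.0046, 0.0407]
ee_rot: [0.139, 0.99, -0.0, 0.0]
ft_force: [-1.7, 0.1, 4.3]
finger_gap: 0.077
grip_force: 60.0
```

```bash
python3 -c "
from h import *
where()"
```

```text
t 8.8833 tcp gauge [15.3 -0.3 40.7] ydir 0.0030511489032107875 gap 6.55180486505509 F [-0.4  1.7  4.3]
```

>>> apply_moves(rows=[{"dp": [0, -0.0015, 0], "rot": [0, 0, 0], "grip": 0.005}, {"dp": [0, -0.0015, 0], "rot": [0, 0, 0], "grip": 0.005}, {"dp": [0, 0, 0], "rot": [0, 0, 0], "grip": 0.005}])

```text
t: 9.13
tool_pos: [0.515, -0.0072, 0.0407]
ee_rot: [0.139, 0.99, 0.0, 0.0]
ft_force: [-0.9, 0.8, 5.2]
finger_gap: 0.081
grip_force: 60.0
```

>>> apply_moves(rows=[{"dp": [0, -0.001, 0], "rot": [0, 0, 0], "grip": 0.005}, {"dp": [0, -0.001, 0], "rot": [0, 0, 0], "grip": 0.005}, {"dp": [0, 0, 0], "rot": [0, 0, 0], "grip": 0.005}])

```text
t: 9.38
tool_pos: [0.5147, -0.0084, 0.0407]
ee_rot: [0.139, 0.99, 0.001, 0.0]
ft_force: [0.0, 5.4, 5.1]
finger_gap: 0.081
grip_force: 59.9
```

```bash
python3 -c "
from h import *
where()"
```

```text
t 9.3833 tcp gauge [11.4 -0.3 40.7] ydir 0.004618162681751414 gap 6.91755558035709 F [5.2 1.5 5.1]
```

>>> apply_moves(rows=[{"dp": [0, -0.001, 0], "rot": [0, 0, 0], "grip": 0.005}, {"dp": [0, 0, 0], "rot": [0, 0, 0], "grip": 0.005}, {"dp": [0, 0, 0], "rot": [0, 0, 0], "grip": 0.005}])

```text
t: 9.63
tool_pos: [0.5147, -0.0084, 0.0407]
ee_rot: [0.139, 0.99, 0.001, 0.0]
ft_force: [1.7, 8.6, 4.5]
finger_gap: 0.082
grip_force: 59.9
```

```bash
python3 -c "
from h import *
where()"
```

```text
t 9.6333 tcp gauge [11.4 -0.3 40.7] ydir 0.0009426167222699178 gap 7.024738497846833 F [8.7 0.7 4.5]
```

>>> apply_moves(rows=[{"dp": [0, 0.002, 0], "rot": [0, 0, 0], "grip": 0.034}, {"dp": [0, 0, 0], "rot": [0, 0, 0], "grip": 0.034}, {"dp": [0, 0, 0], "rot": [0, 0, 0], "grip": 0.034}, {"dp": [0, 0, 0], "rot": [0, 0, 0], "grip": 0.034}, {"dp": [0, 0, -0.025], "rot": [0, 0, 0], "grip": 0.034}, {"dp": [0, 0, -0.025], "rot": [0, 0, 0], "grip": 0.034}, {"dp": [0, -0.0175, 0], "rot": [0, 0, 0], "grip": 0.034}, {"dp": [0, -0.0175, 0], "rot": [0, 0, 0], "grip": 0.034}, {"dp": [0, -0.0175, 0], "rot": [0, 0, 0], "grip": 0.034}, {"dp": [0, -0.0175, 0], "rot": [0, 0, 0], "grip": 0.034}, {"dp": [0, 0, 0], "rot": [0, 0, 0], "grip": 0.034}])

```text
t: 10.55
tool_pos: [0.4945, -0.0782, 0.0904]
ee_rot: [0.14, 0.99, -0.001, -0.0]
ft_force: [0.2, -1.6, -0.1]
finger_gap: 0.399
grip_force: 0.0
```

Run:
```python
from h import *
s=where(); im=viewer.capture("wrist"); a=(255*(im[:,:,::-1]/255.)**.5).astype(np.uint8); cv2.imwrite("pics/w5.png",a)
```

```text
t 10.55 tcp gauge [-61.3  -0.2  90.4] ydir -0.13513185448061904 gap 34.03307475289706 F [-1.4 -0.6 -0.1]
```

View pics/w5.png

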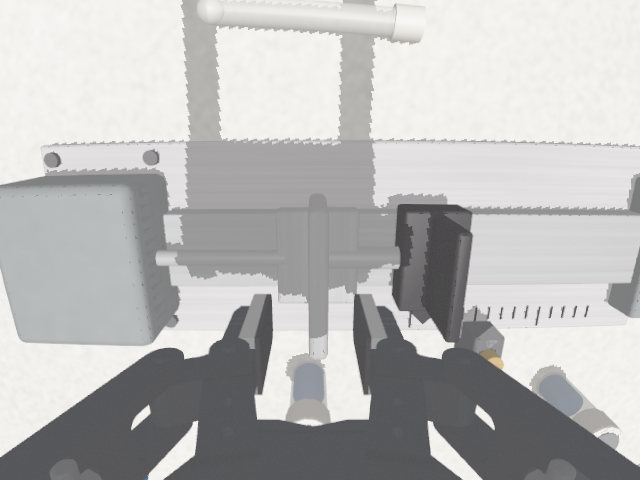

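Run:
```python
from h import *
c=cam("wrist")
print("fin front top -y",inv(atz(c,(461,340),.095)),"fin back top",inv(atz(c,(451,338),.095)),"fin +y front",inv(atz(c,(471,236),.095)))
print("saddle back +y",inv(atz(c,(398,206),.055)),"plate top",inv(atz(c,(318,350),.095)),inv(atz(c,(318,200),.095)))
print("endblk l",inv(atz(c,(612,300),.038)), "tick first/last", inv(atz(c,(475,312),.012)),inv(atz(c,(586,311),.012)))
def brass(im):
    h=cv2.cvtColor(im,cv2.COLOR_BGR2HSV).astype(int); m=((h[...,0]>12)&(h[...,0]<28)&(h[...,1]>110)&(h[...,2]>110)).astype(np.uint8)
    n,l,st,ce=cv2.connectedComponentsWithStats(m); return [(st[i].tolist(),np.round(ce[i],1)) for i in range(1,n) if st[i,4]>5]
for n in("top0","side0","w1","w5"):
    b=brass(cv2.imread(f"pics/{n}.png")); print(n,b)
    if n in("top0","side0","w5"):
        for _,u in b: print("   ",inv(atz(cam({"top0":"top","side0":"side","w5":"wrist"}[n]),u,.048)))
```

```text
fin front top -y [ 18.3 -30.5  95. ] fin back top [ 12.8 -29.2  95. ] fin +y front [16.4 25.8 95. ]
saddle back +y [-10.2  32.3  55. ] plate top [-56.2 -35.4  95. ] [-56.3  43.   95. ]
endblk l [151.1 -37.1  38. ] tick first/last [ 64.  -57.4  12. ] [154.8 -58.7  12. ]
top0 [([294, 195, 4, 4, 14], array([295.5, 196.3]))]
    [ 61.9 -76.   48. ]
side0 [([0, 19, 13, 50, 199], array([ 4.7, 40.9])), ([36, 77, 9, 9, 59], array([39.9, 81.1])), ([359, 225, 6, 3, 13], array([361.6, 225.9]))]
    [1114. 1180.   48.]
    [791.5 926.5  48. ]
    [ 64.9 -76.5  48. ]
w1 [([285, 268, 13, 12, 118], array([291.3, 273.8]))]
w5 []
```

>>> apply_moves(rows=[{"dp": [0, 0.003, 0.015], "rot": [0, 0, 0], "grip": 0.034}, {"dp": [0, 0, 0.015], "rot": [0, 0, 0], "grip": 0.034}, {"dp": [0, 0, 0.01], "rot": [0, 0, 0], "grip": 0.034}, {"dp": [0, 0, 0.006], "rot": [0, 0, 0], "grip": 0.034}, {"dp": [0, 0, 0.006], "rot": [0, 0, 0], "grip": 0.034}, {"dp": [0, 0, 0], "rot": [0, 0, 0], "grip": 0.034}])

```text
t: 11.1
tool_pos: [0.4953, -0.0723, 0.0373]
ee_rot: [0.139, 0.99, 0.0, -0.001]
ft_force: [-0.5, 0.4, -0.4]
finger_gap: 0.399
grip_force: 0.0
```

>>> apply_moves(rows=[{"dp": [0, 0, 0], "rot": [0, 0, 0], "grip": 0.006}, {"dp": [0, 0, 0], "rot": [0, 0, 0], "grip": 0.006}, {"dp": [0, 0, 0], "rot": [0, 0, 0], "grip": 0.006}, {"dp": [0, 0, 0], "rot": [0, 0, 0], "grip": 0.006}, {"dp": [0, 0, 0], "rot": [0, 0, 0], "grip": 0.006}, {"dp": [0, 0, 0], "rot": [0, 0, 0], "grip": 0.006}])

```text
t: 11.6
tool_pos: [0.4965, -0.0732, 0.0392]
ee_rot: [0.139, 0.99, -0.0, 0.0]
ft_force: [-3.3, -3.3, 3.9]
finger_gap: 0.11
grip_force: 59.9
```

```bash
python3 -c "
from h import *
where()"
```

```text
t 11.6 tcp gauge [-55.9  -0.7  39.2] ydir -0.023787503130876075 gap 9.428048564464689 F [-4.1  2.3  3.9]
```

>>> apply_moves(rows=[{"dp": [0, 0.002, 0], "rot": [0, 0, 0], "grip": 0.006}, {"dp": [0, 0.004, 0], "rot": [0, 0, 0], "grip": 0.006}, {"dp": [0, 0.005, 0], "rot": [0, 0, 0], "grip": 0.006}, {"dp": [0, 0.005, 0], "rot": [0, 0, 0], "grip": 0.006}, {"dp": [0, 0.005, 0], "rot": [0, 0, 0], "grip": 0.006}, {"dp": [0, 0.005, 0], "rot": [0, 0, 0], "grip": 0.006}, {"dp": [0, 0.005, 0], "rot": [0, 0, 0], "grip": 0.006}, {"dp": [0, 0.004, 0], "rot": [0, 0, 0], "grip": 0.006}, {"dp": [0, 0.003, 0], "rot": [0, 0, 0], "grip": 0.006}, {"dp": [0, 0.002, 0], "rot": [0, 0, 0], "grip": 0.006}, {"dp": [0, 0.001, 0], "rot": [0, 0, 0], "grip": 0.006}, {"dp": [0, 0.001, 0], "rot": [0, 0, 0], "grip": 0.006}, {"dp": [0, 0.001, 0], "rot": [0, 0, 0], "grip": 0.006}, {"dp": [0, 0, 0], "rot": [0, 0, 0], "grip": 0.006}, {"dp": [0, 0, 0], "rot": [0, 0, 0], "grip": 0.006}])

```text
t: 12.85
tool_pos: [0.5082, -0.0323, 0.0391]
ee_rot: [0.139, 0.99, -0.001, 0.0]
ft_force: [-3.6, -6.2, 4.2]
finger_gap: 0.097
grip_force: 60.1
```

Run:
```python
from h import *
s=where()
for n in("top","side","wrist"): cv2.imwrite(f"pics/hold_{n}.png",viewer.capture(n)[:,:,::-1])
c=cam("top"); im=cv2.imread("pics/top0.png"); ih=cv2.imread("pics/hold_top.png")
# side view: pointer/rider dark mask and clip: print darkness rows along pointer line, before & now
S=cam("side")
for nm in("side0","hold_side"):
    g=cv2.cvtColor(cv2.imread(f"pics/{nm}.png"),cv2.COLOR_BGR2GRAY)
    print(nm)
    for x in range(40,140,3):
        u=[proj(S,G((x/1e3,y/1e3,.04)))[0] for y in(-40,-44,-47,-52,-56,-60)]
        print(x,[int(cv2.getRectSubPix(g,(1,1),(float(a),float(b)))[0,0]) for a,b in u])
```

```text
t 12.85 tcp gauge [-13.3  -0.7  39.1] ydir -0.010018592424486883 gap 8.3187379010465 F [-6.9  1.7  4.2]
side0
40 [138, 138, 132, 85, 62, 33]
43 [138, 138, 135, 112, 82, 34]
46 [139, 137, 128, 111, 87, 35]
49 [139, 136, 125, 113, 95, 43]
52 [139, 137, 134, 126, 99, 48]
55 [138, 138, 135, 115, 76, 48]
58 [139, 138, 131, 82, 52, 50]
61 [139, 139, 136, 70, 47, 55]
64 [139, 139, 135, 74, 54, 57]
67 [138, 139, 130, 84, 68, 59]
70 [139, 139, 135, 123, 105, 71]
73 [139, 138, 135, 131, 121, 102]
76 [139, 136, 126, 113, 112, 126]
79 [139, 137, 128, 120, 123, 138]
82 [140, 139, 135, 131, 131, 136]
85 [140, 139, 135, 123, 121, 120]
88 [140, 138, 133, 117, 115, 116]
91 [140, 139, 137, 132, 131, 134]
94 [134, 139, 137, 131, 133, 140]
97 [116, 136, 132, 107, 117, 136]
100 [101, 131, 136, 127, 131, 140]
103 [111, 133, 138, 133, 135, 141]
106 [129, 137, 136, 121, 124, 140]
109 [140, 139, 136, 120, 124, 141]
112 [141, 140, 137, 125, 130, 142]
115 [136, 139, 137, 119, 125, 141]
118 [115, 135, 137, 116, 120, 140]
121 [74, 115, 132, 126, 130, 142]
124 [37, 81, 112, 111, 126, 141]
127 [18, 54, 100, 115, 1
[... 584 characters left out ...]
37, 153]
82 [156, 153, 150, 146, 146, 151]
85 [155, 153, 149, 137, 134, 133]
88 [155, 153, 148, 130, 128, 130]
91 [156, 153, 152, 146, 146, 148]
94 [156, 154, 152, 145, 147, 155]
97 [156, 154, 147, 120, 131, 151]
100 [156, 154, 151, 141, 146, 155]
103 [156, 155, 153, 148, 150, 157]
106 [156, 155, 151, 135, 137, 155]
109 [156, 155, 151, 135, 138, 156]
112 [156, 155, 152, 140, 144, 157]
115 [157, 154, 152, 133, 139, 156]
118 [157, 155, 152, 130, 134, 155]
121 [157, 155, 152, 141, 145, 156]
124 [156, 154, 147, 124, 141, 156]
127 [154, 155, 150, 127, 137, 152]
130 [142, 155, 154, 143, 146, 154]
133 [118, 150, 156, 155, 154, 156]
136 [83, 134, 153, 157, 156, 157]
139 [43, 103, 144, 157, 156, 157]
```

>>> apply_moves(rows=[{"dp": [0, 0.001, 0], "rot": [0, 0, 0], "grip": 0.006}, {"dp": [0, 0.001, 0], "rot": [0, 0, 0], "grip": 0.006}, {"dp": [0, 0.001, 0], "rot": [0, 0, 0], "grip": 0.006}, {"dp": [0, 0.001, 0], "rot": [0, 0, 0], "grip": 0.006}, {"dp": [0, 0.0005, 0], "rot": [0, 0, 0], "grip": 0.006}, {"dp": [0, 0, 0], "rot": [0, 0, 0], "grip": 0.006}, {"dp": [0, 0, 0], "rot": [0, 0, 0], "grip": 0.006}, {"dp": [0, 0, 0], "rot": [0, 0, 0], "grip": 0.006}])

```text
t: 13.67
tool_pos: [0.5094, -0.0281, 0.0391]
ee_rot: [0.139, 0.99, -0.001, 0.0]
ft_force: [-3.0, -6.8, 4.7]
finger_gap: 0.107
grip_force: 60.1
```

Run:
```python
from h import *
s=where()
cv2.imwrite("pics/hold2_side.png",viewer.capture("side")[:,:,::-1]); S=cam("side")
g=cv2.cvtColor(cv2.imread("pics/hold2_side.png"),cv2.COLOR_BGR2GRAY).astype(np.float32)
cols=(-34,-38,-42,-44,-46,-49,-51,-53,-55,-57,-59,-62,-66,-70)
print(cols)
for x in range(36,92,2):
    u=[proj(S,G((x/1e3,y/1e3,.04)))[0] for y in cols]
    print(x,[int(cv2.getRectSubPix(g,(1,1),(float(a),float(b)))[0,0]) for a,b in u])
```

```text
t 13.6667 tcp gauge [-9.  -0.6 39.1] ydir -0.010505464877766713 gap 9.116194888803271 F [-7.3  1.   4.7]
(-34, -38, -42, -44, -46, -49, -51, -53, -55, -57, -59, -62, -66, -70)
36 [72, 74, 87, 108, 128, 115, 89, 71, 64, 59, 46, 34, 33, 34]
38 [83, 87, 94, 110, 127, 113, 84, 64, 58, 52, 40, 31, 31, 31]
40 [99, 107, 109, 117, 131, 127, 107, 88, 77, 64, 45, 31, 31, 31]
42 [115, 128, 124, 125, 133, 138, 126, 109, 96, 75, 49, 31, 32, 31]
44 [115, 135, 131, 129, 132, 141, 137, 128, 114, 85, 54, 31, 32, 31]
46 [117, 139, 136, 133, 132, 131, 127, 122, 109, 84, 54, 31, 32, 31]
48 [122, 140, 139, 138, 134, 121, 118, 117, 107, 87, 59, 33, 34, 33]
50 [127, 142, 143, 145, 143, 136, 134, 133, 123, 101, 71, 38, 37, 37]
52 [129, 138, 141, 148, 149, 145, 143, 137, 121, 97, 69, 46, 47, 48]
54 [119, 116, 128, 145, 150, 148, 145, 135, 111, 83, 61, 53, 57, 57]
56 [100, 87, 105, 130, 142, 137, 122, 106, 85, 66, 56, 58, 62, 62]
58 [72, 54, 78, 110, 129, 128, 104, 83, 66, 57, 55, 62, 64, 62]
60 [46, 34, 52, 83, 112, 124, 96, 69, 55, 56, 60, 64, 65, 61]
62 [26, 20, 34, 62, 94, 120, 95, 68, 56, 58, 62, 65, 65,
[... 292 characters left out ...]
5, 143, 136, 123, 108, 96, 91, 98]
74 [106, 110, 127, 141, 146, 145, 144, 142, 138, 131, 125, 119, 117, 122]
76 [115, 132, 140, 146, 143, 133, 128, 125, 123, 128, 136, 142, 147, 149]
78 [120, 148, 149, 149, 144, 131, 127, 125, 126, 134, 144, 152, 157, 161]
80 [118, 152, 152, 152, 149, 142, 142, 140, 142, 146, 152, 157, 161, 170]
82 [116, 154, 153, 153, 151, 146, 145, 144, 145, 147, 149, 152, 159, 172]
84 [114, 154, 153, 152, 152, 147, 145, 143, 142, 142, 141, 143, 155, 173]
86 [115, 154, 153, 152, 149, 140, 132, 127, 126, 125, 124, 127, 150, 172]
88 [118, 154, 153, 153, 149, 139, 132, 128, 127, 128, 129, 133, 150, 172]
90 [120, 155, 153, 153, 151, 147, 144, 142, 142, 143, 144, 145, 152, 170]
```

>>> apply_moves(rows=[{"dp": [0, 0, 0], "rot": [0, 0, 0], "grip": 0.006}, {"dp": [0, 0, 0], "rot": [0, 0, 0], "grip": 0.006}, {"dp": [0, 0, 0], "rot": [0, 0, 0], "grip": 0.006}, {"dp": [0, 0, 0], "rot": [0, 0, 0], "grip": 0.006}, {"dp": [0, -0.002, 0], "rot": [0, 0, 0], "grip": 0.006}, {"dp": [0, -0.004, 0], "rot": [0, 0, 0], "grip": 0.006}, {"dp": [0, -0.005, 0], "rot": [0, 0, 0], "grip": 0.006}, {"dp": [0, -0.005, 0], "rot": [0, 0, 0], "grip": 0.006}, {"dp": [0, -0.005, 0], "rot": [0, 0, 0], "grip": 0.006}, {"dp": [0, -0.005, 0], "rot": [0, 0, 0], "grip": 0.006}, {"dp": [0, -0.005, 0], "rot": [0, 0, 0], "grip": 0.006}, {"dp": [0, -0.005, 0], "rot": [0, 0, 0], "grip": 0.006}, {"dp": [0, -0.004, 0], "rot": [0, 0, 0], "grip": 0.006}, {"dp": [0, -0.004, 0], "rot": [0, 0, 0], "grip": 0.006}, {"dp": [0, -0.002, 0], "rot": [0, 0, 0], "grip": 0.006}, {"dp": [0, -0.001, 0], "rot": [0, 0, 0], "grip": 0.006}, {"dp": [0, 0, 0], "rot": [0, 0, 0], "grip": 0.006}])

```text
t: 15.13
tool_pos: [0.4966, -0.0728, 0.0391]
ee_rot: [0.139, 0.99, -0.0, 0.0]
ft_force: [-2.7, -1.9, 5.6]
finger_gap: 0.106
grip_force: 60.1
```

>>> apply_moves(rows=[{"dp": [0, -0.001, 0], "rot": [0, 0, 0], "grip": 0.006}, {"dp": [0, -0.001, 0], "rot": [0, 0, 0], "grip": 0.006}, {"dp": [0, 0, 0], "rot": [0, 0, 0], "grip": 0.006}])

```text
t: 15.38
tool_pos: [0.4961, -0.0746, 0.0391]
ee_rot: [0.139, 0.99, -0.0, 0.0]
ft_force: [-3.2, -2.5, 4.9]
finger_gap: 0.103
grip_force: 60.1
```

```bash
python3 -c "
from h import *
where()"
```

```text
t 15.3833 tcp gauge [-57.3  -0.7  39.1] ydir -0.023570236642981968 gap 8.816704585042828 F [-3.3  2.4  4.9]
```

Still spring-loaded (−3.3 N); easing a little further until the stop takes over.

>>> apply_moves(rows=[{"dp": [0, -0.001, 0], "rot": [0, 0, 0], "grip": 0.006}, {"dp": [0, -0.001, 0], "rot": [0, 0, 0], "grip": 0.006}, {"dp": [0, 0, 0], "rot": [0, 0, 0], "grip": 0.006}])

```text
t: 15.63
tool_pos: [0.4958, -0.0757, 0.0391]
ee_rot: [0.139, 0.99, 0.001, 0.001]
ft_force: [-1.2, 0.5, 5.5]
finger_gap: 0.105
grip_force: 60.1
```

>>> apply_moves(rows=[{"dp": [0, -0.001, 0], "rot": [0, 0, 0], "grip": 0.006}, {"dp": [0, 0, 0], "rot": [0, 0, 0], "grip": 0.006}, {"dp": [0, 0, 0], "rot": [0, 0, 0], "grip": 0.006}])

```text
t: 15.88
tool_pos: [0.4958, -0.0757, 0.0391]
ee_rot: [0.139, 0.99, 0.001, 0.001]
ft_force: [0.3, 4.1, 4.8]
finger_gap: 0.106
grip_force: 60.2
```

```bash
python3 -c "
from h import *
where()"
```

```text
t 15.8833 tcp gauge [-58.5  -0.6  39.1] ydir -0.028123077786418094 gap 9.038092590055085 F [4.  0.8 4.8]
```

>>> apply_moves(rows=[{"dp": [0, 0.001, 0], "rot": [0, 0, 0], "grip": 0.034}, {"dp": [0, 0, 0], "rot": [0, 0, 0], "grip": 0.034}, {"dp": [0, 0, 0], "rot": [0, 0, 0], "grip": 0.034}, {"dp": [0, 0, 0], "rot": [0, 0, 0], "grip": 0.034}, {"dp": [0, 0, -0.02], "rot": [0, 0, 0], "grip": 0.034}, {"dp": [0, 0, -0.03], "rot": [0, 0, 0], "grip": 0.034}, {"dp": [0, 0, -0.035], "rot": [0, 0, 0], "grip": 0.034}, {"dp": [0, 0, -0.035], "rot": [0, 0, 0], "grip": 0.034}, {"dp": [0, 0, -0.035], "rot": [0, 0, 0], "grip": 0.034}, {"dp": [0, 0.03, -0.02], "rot": [0, 0, 0], "grip": 0.034}, {"dp": [0, 0.04, 0], "rot": [0, 0, 0], "grip": 0.034}, {"dp": [0, 0.04, 0], "rot": [0, 0, 0], "grip": 0.034}, {"dp": [0, 0.01, 0], "rot": [0, 0, 0], "grip": 0.034}, {"dp": [0, 0, 0], "rot": [0, 0, 0], "grip": 0.034}, {"dp": [0, 0, 0], "rot": [0, 0, 0], "grip": 0.034}])

```text
t: 17.13
tool_pos: [0.5278, 0.0393, 0.2129]
ee_rot: [0.138, 0.99, -0.0, -0.001]
ft_force: [0.0, -0.4, 0.1]
finger_gap: 0.403
grip_force: 0.0
```

Run:
```python
from h import *
s=where(); c=cam("wrist",s)
w=viewer.capture("wrist")[:,:,::-1]; sd=viewer.capture("side")[:,:,::-1]; cv2.imwrite("pics/end_w.png",w); cv2.imwrite("pics/end_s.png",sd)
def tab(c,im,xs,cols,z):
    g=cv2.cvtColor(np.ascontiguousarray(im),cv2.COLOR_BGR2GRAY).astype(np.float32); print(z,cols)
    for x in xs: print(x,[int(cv2.getRectSubPix(g,(1,1),tuple(map(float,proj(c,G((x/1e3,y/1e3,z)))[0])))[0,0]) for y in cols])
print("side z40"); tab(cam("side"),sd,range(46,80,2),(-38,-42,-44,-53,-57,-62,-66),.04)
print("wrist z40"); tab(c,w,range(40,80,2),(-40,-44,-48,-52,-56,-60,-64,-68,-72),.04)
print("wrist z95 fin"); tab(c,w,range(44,76,2),(-40,-36,-32,-28,-24,-10,0),.095)
print("wrist plate z95"); tab(c,w,range(-72,-44,2),(-20,20),.095)
```

```text
t 17.1333 tcp gauge [6.090e+01 1.000e-01 2.129e+02] ydir 0.08497033544661292 gap 34.41283366236638 F [-0.4 -0.1  0.1]
side z40
0.04 (-38, -42, -44, -53, -57, -62, -66)
46 [142, 142, 141, 113, 77, 27, 28]
48 [144, 142, 140, 108, 80, 29, 30]
50 [141, 140, 141, 124, 94, 35, 33]
52 [132, 134, 140, 128, 89, 42, 43]
54 [109, 120, 135, 125, 77, 48, 52]
56 [81, 97, 121, 98, 60, 52, 57]
58 [49, 71, 101, 76, 51, 55, 60]
60 [30, 46, 76, 62, 51, 58, 60]
62 [18, 29, 56, 62, 53, 59, 60]
64 [15, 19, 40, 67, 57, 60, 61]
66 [18, 28, 49, 78, 64, 60, 63]
68 [24, 42, 65, 97, 78, 63, 63]
70 [46, 68, 93, 125, 100, 68, 65]
72 [72, 93, 114, 133, 114, 89, 84]
74 [102, 118, 131, 132, 122, 110, 108]
76 [123, 130, 136, 115, 118, 132, 136]
78 [138, 140, 140, 116, 124, 142, 146]
wrist z40
0.04 (-40, -44, -48, -52, -56, -60, -64, -68, -72)
40 [179, 181, 182, 180, 185, 174, 198, 208, 209]
42 [179, 178, 181, 179, 186, 174, 202, 210, 203]
44 [178, 65, 57, 88, 186, 172, 206, 212, 202]
46 [179, 182, 182, 181, 186, 167, 210, 209, 203]
48 [179, 182, 182, 180, 186, 167, 207, 208, 203]
50 [180, 182, 183, 180, 186, 138, 201
[... 754 characters left out ...]
 149, 138, 178, 51, 20]
50 [174, 183, 180, 183, 182, 52, 20]
52 [150, 183, 180, 184, 181, 52, 21]
54 [42, 64, 71, 126, 169, 52, 20]
56 [73, 38, 91, 105, 75, 47, 21]
58 [82, 42, 92, 67, 39, 19, 20]
60 [82, 75, 79, 38, 38, 20, 21]
62 [80, 83, 43, 40, 42, 21, 21]
64 [81, 81, 46, 38, 42, 20, 21]
66 [83, 68, 92, 105, 37, 33, 19]
68 [80, 38, 92, 185, 72, 53, 22]
70 [58, 40, 74, 111, 169, 53, 44]
72 [144, 162, 184, 186, 183, 54, 57]
74 [190, 186, 184, 186, 183, 54, 57]
wrist plate z95
0.095 (-20, 20)
-72 [179, 154]
-70 [178, 155]
-68 [178, 154]
-66 [178, 154]
-64 [177, 154]
-62 [175, 154]
-60 [143, 145]
-58 [163, 167]
-56 [174, 189]
-54 [157, 158]
-52 [95, 96]
-50 [72, 73]
-48 [69, 69]
-46 [73, 72]
```

```bash
python3 -c "
from station import finish_job
print(finish_job())"
```

```text
the job is handed in; nothing more can be done
None
```

I handed the job in at about 17 s: the rider's pointer stands about 0.5–1.5 mm from the clip's tip, the slide was eased home against its stop, and the gripper is clear of the gauge; I didn't re-check the loose items' positions, but no move went near them.

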